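Close the blue heel-pad mould on its guide pins

TASK

Close the blue heel-pad mould: pick up the blue mould top by its wooden handle, keep it level and lower it gently, without dropping it, over the two guide pins of the lower half until it sits flush on it, then let go. Leave the orange mould top where it lies.

Things in the scene. Friction and masses are not known exactly. Their poses are not given: they have to be found in the camera images.
- blue_top_grip (a point): Centre of the wooden handle (50 long x, 18 thick y, 50 high) on the loose blue mould top, about 0.45 kg; 45 mm above its underside. Plate 180 (x) by 90 (y) by 20 mm, lying flat on the bench, handle upright on its middle; grip across the 18 mm. Two 28 mm through holes at x = +-66 mm take the pins, either way round. z up.
- mould_seat (a point): Centre of the flat top face of the mould's blue lower half, 200 (x) by 100 by 30 mm, bolted to the bench; a recess holds a cork heel pad. Face 30 mm above the bench. Two upright steel pins at x = +-66 mm, 45 mm high, 17 mm thick, tapering from 12 mm up to 5 mm at the tip. x along the pin line, z up. Top seated: handle centre 45 mm above this point, 5.5 mm play.
- orange_top_grip (a point): Centre of the wooden handle of the loose orange mould top, 45 mm above the bench; same sizes as the blue one, but its holes are at x = +-40 mm and do not fit this mould.
Mind the look-alikes: they are no part of the job. Leave any green look-alike of the part that bears blue_top_grip alone.

How it is judged:
By the outcome, as a careful person would: the job done as asked, in the order asked, and still so for the second after the job is handed in, with the robot touching nothing.
It also fails if it takes over 48 s, if anything falls off the work surface, if the arm or the gripper's body presses on something with over 40 N, if the wrist force passes 120 N, or if a joint passes its speed limit or range.

ROBOT

A 6-joint arm with a two-finger parallel gripper is mounted at the origin on the work surface. World frame = base frame: x ahead of the robot, y to its left, z up, the work surface at z = 0. Lengths are in mm, angles in degrees, forces in N, time in s.
With the tool pointing down it reaches from about 300 to 850 mm from the base axis. Payload 4.2 kg.
Tool frame: the origin (TCP) lies midway between the tips of the shut fingers; the grasp point (between the pads) lies 19 mm behind it (env.hold_point_z is the z of the grasp point in the tool frame, in mm); z points along the fingers, y is the direction in which the jaws open and shut (so a half turn about z gives the same grasp; the last joint's range is limited). The gripper opens to 91 mm and grips with 3 to 60 N. Pads are 32 mm wide; open, the fingers measure 118 mm over their backs; the gripper's body (76 mm by 178 mm) begins 60 mm behind the grasp point.
Start: joints at [-75.745, 18.312, 89.639, -0, 72.044, -1.146], TCP at [152.709, -554.371, 178.376] pointing down, gripper open.
Joint ranges: [-177.97, 177.97], [-48.28, 115.42], [12.27, 149.76], [-77.06, 257.06], [2.81, 150.46], [-146.56, 146.56]. Speed limits (degrees/s): [147.25, 147.25, 180, 180, 180, 180].

INTERFACE

Orientations are given as [roll, pitch, yaw] about the fixed x, y, z axes, in that order (R = Rz(yaw) Ry(pitch) Rx(roll)).
In Python, from workcell import env, grab_frame, camera_params, spotter gives the robot as it stands. The module is installed in compiled form; this text tells all that it offers.
- The arm moves only by the shell command python3 -m jog 'ROWS' [FORCE]. ROWS is text: rows parted by semicolons, each of 7 numbers parted by spaces: the turn, a rotation vector about the world's x, y, z in units of 5 degrees (1.0 is 5 degrees), then the shift along the world's x, y, z in units of 25 mm (1.0 is 25 mm), then the opening, from 0 (shut) to 1 (fully open). A call has 1 to 5 rows; each row is the pose to reach, as a shift and turn from the pose commanded when the call began; what a row does not reach only later rows make up. A row lasts 1/8 s, in which the tool goes at most 62.5 mm and 10.7 degrees, less where a joint would pass 70% of its speed; a pose out of reach is approached as far as the arm can. A call with a gripper value outside its range is refused whole. The fingers move at their own pace and stop on an object; FORCE is the grip in N (left out, the last holds). Time passes only in rows, so rows that repeat a pose let the fingers close. It gives the time, the measured TCP pose, the force and the opening at its end, in the units of the state.
- env.state(): the state, without advancing time (a new reading comes with each control period).
- grab_frame(name): name is "scene" or "top"; returns the picture (400x640x3 uint8, red, green, blue); there is no depth.
- camera_params(name): a dict with "K" (3x3 intrinsics, pixels), "rvec" (rotation vector, rad) and "tvec" (3), from world to camera coordinates, as OpenCV has them. Camera axes: x right, y down, z forward; pixel columns grow to the right and rows downward; lengths in mm; the calibration is good to about 2 mm. A picture is of the moment at which its call begins. camera_params takes no time and is no camera call.
- env.job_done(): hands the job in, once; it reports no verdict.
Trained networks look in the newest picture that a camera, given by its name, has taken for a name from the list of things; names that differ only in an ending like _2 or _b are one class to them, and where a whole thing is asked for, a point or a joint stands for the part that bears it (a point fixed in the world has none). Each returns a list of dicts, best first, with "conf" (0 to 1); they miss things now and then, are a little off and sometimes report something else, mostly with a low value. They report only what shows in the picture. A call takes as long as a camera call. They do not tell look-alikes from the thing itself.
- spotter.look_for(query, camera): "box" ([left, top, width, height] in pixels, round what is visible of it).
- spotter.trace(query, camera): "region" (400x640 bool, what is visible of it) and "box" ([left, top, width, height] in pixels, round what is visible of it).
The state is a dict: "time_s": time; "qpos": joint angles; "qvel": joint speeds; "effort": joint torques, N m; "ee_pos": TCP position; "ee_rot": TCP orientation; "force": force on the tool from outside, world axes, zero at the start; "torque": the same for the moment, N m; "gripper_width": finger opening in mm.
Only numpy, scipy, OpenCV 4.12 (cv2) and the standard library are available. Lean on these libraries where they do the work, as an engineer would, in place of code of your own. Each camera call takes 0.05 s, during which the arm holds its last target. There are 200 camera calls.

## Working session

There is one attempt and no reset: what is moved stays moved. The work goes in short steps, Python scripts to look and compute and a shell command to move; the robot and the scene stay as the last step left them, time stands still between calls to the robot, and variables do not carry over. Pictures are saved under pics/ and viewed, about 8 in all and at most 12, crops included, and the job is handed in when it is done.

```bash
mkdir -p pics
cat > h.py <<'E'
import numpy as np, cv2
from workcell import env, grab_frame, camera_params, spotter
def P(c):
    p=camera_params(c); R=cv2.Rodrigues(np.array(p["rvec"],float))[0]; return np.array(p["K"],float),R,np.array(p["tvec"],float).ravel()
def ray(c,u,v,z):
    K,R,t=P(c); d=R.T@np.linalg.inv(K)@np.array([u,v,1.]); o=-R.T@t
    return o+d*(z-o[2])/d[2]
def proj(c,X):
    K,R,t=P(c); q=K@(R@np.array(X,float)+t); return q[:2]/q[2]
def save(n,im): cv2.imwrite("pics/"+n+".png",im[:,:,::-1])
E
python3 - <<'E'
from h import *
a=grab_frame("scene");b=grab_frame("top");save("s0",a);save("t0",b)
for c in("scene","top"):
    K,R,t=P(c);print(c,(-R.T@t).round(),K[0,0])
    for q in("blue_top_grip","orange_top_grip","mould_seat"):
        try:
            for r in spotter.look_for(q,c): print(c,q,round(r["conf"],2),np.round(r["box"]))
        except Exception as e: print(q,e)
print(env.state(),env.hold_point_z)
E
```

```text
scene [1025. -647.  658.] 379.84738605081293
scene blue_top_grip 0.83 [306. 123.  56.  32.]
scene blue_top_grip 0.75 [439. 159.  61.  35.]
scene blue_top_grip 0.63 [316. 188.  73.  37.]
scene blue_top_grip 0.6 [131. 256.  63.  73.]
scene orange_top_grip 0.75 [353. 143.  63.  35.]
scene mould_seat 0.92 [218. 225.  86.  71.]
top [ 347.  -53. 1279.] 434.64557129100996
top blue_top_grip 0.92 [264. 147.  48.  67.]
top blue_top_grip 0.73 [440. 187.  50.  72.]
top blue_top_grip 0.68 [156.  88.  51.  65.]
top orange_top_grip 0.91 [182. 169.  46.  64.]
top mould_seat 0.68 [376. 150.  37.  81.]
{'time_s': 0.4, 'qpos': array([-7.57435222e+01,  1.83176503e+01,  8.96497459e+01,  7.93722785e-04,
        7.20437162e+01, -1.14548763e+00]), 'qvel': array([ 0.04996698,  0.03035865, -0.10194744,  0.00901553, -0.04072072,
       -0.0122782 ]), 'effort': array([-3.55340499e-04, -4.11893427e+01, -2.31915736e+01,  7.26551819e-02,
        3.97537008e-02, -5.08958465e-05]), 'ee_pos': array([ 152.70544348, -554.27637772,  178.24529541]), 'ee_rot': array([-1.79988905e+02, -9.77012032e-04,  1.54017206e+01]), 'force': array([-0.41623409, -0.15073253, -0.36589581]), 'torque': array([ 0.00455925, -0.00542973, -0.00660145]), 'gripper_width': 91.15572288953649} -18.8
```

View pics/s0.png

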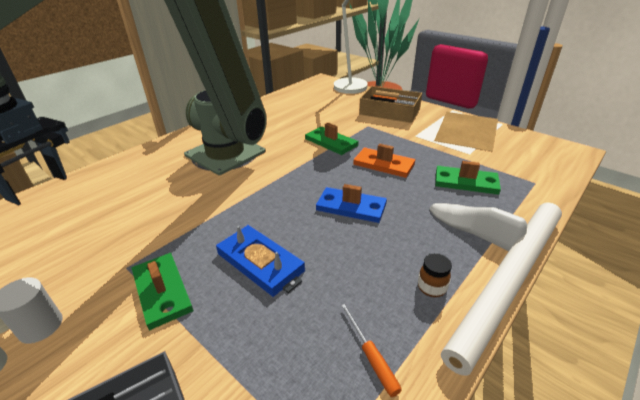

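View pics/t0.png

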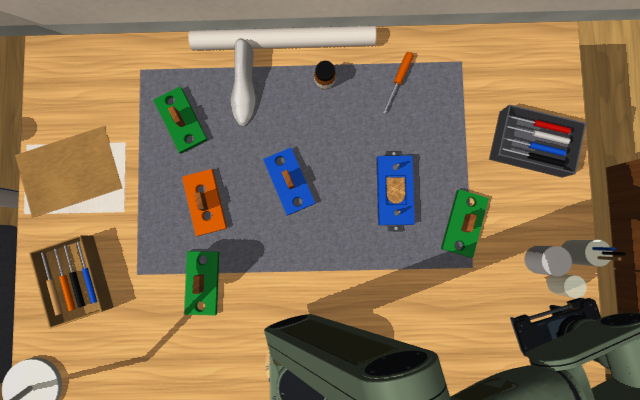

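The scene shows one blue top, at about (290,181) in "top" and (352,203) in "scene". It has a wooden handle and two holes near the ends. The orange top is at (205,201) in "top", and there are three green look-alikes at (180,119), (202,283) and (466,222). The blue lower half with cork and pins is at (396,190). The blue loose part fits the description. I'll measure it and confirm it in a crop.

```bash
cat > m.py <<'E'
from h import *
def blue(im,box):
    h=cv2.cvtColor(im,cv2.COLOR_RGB2HSV); m=((h[...,0]>105)&(h[...,0]<130)&(h[...,1]>150)&(h[...,2]>50)).astype(np.uint8)
    x,y,w,hh=box; k=np.zeros_like(m); k[y:y+hh,x:x+w]=m[y:y+hh,x:x+w]; return k
def rect(c,m,z):
    cn=max(cv2.findContours(m,0,2)[0],key=cv2.contourArea)[:,0]
    W=np.array([ray(c,u,v,z)[:2] for u,v in cn],np.float32)
    (cx,cy),(w,h),a=cv2.minAreaRect(W)
    if w<h: a+=90
    return round(cx,1),round(cy,1),round(w,1),round(h,1),round((a+90)%180-90,1)
E
python3 - <<'E'
from m import *
b=grab_frame("top");a=grab_frame("scene")
print("top part",rect("top",blue(b,(255,140,70,80)),20)); print("seat",rect("top",blue(b,(370,145,52,90)),30))
print("sc top",rect("scene",blue(a,(305,178,90,50)),20)); print("sc seat",rect("scene",blue(a,(208,215,105,85)),30))
save("c0",cv2.resize(np.hstack([b[135:235,250:430],]),None,fx=4.4,fy=4.4,interpolation=cv2.INTER_CUBIC))
E
```

```text
top part (522.7, 40.3, 180.4, 90.1, 22.1)
seat (488.9, -267.9, 103.5, 200.8, -0.6)
sc top (530.1, 30.3, 180.7, 109.6, 22.2)
sc seat (499.2, -276.7, 113.0, 217.7, -0.8)
```

View pics/c0.png

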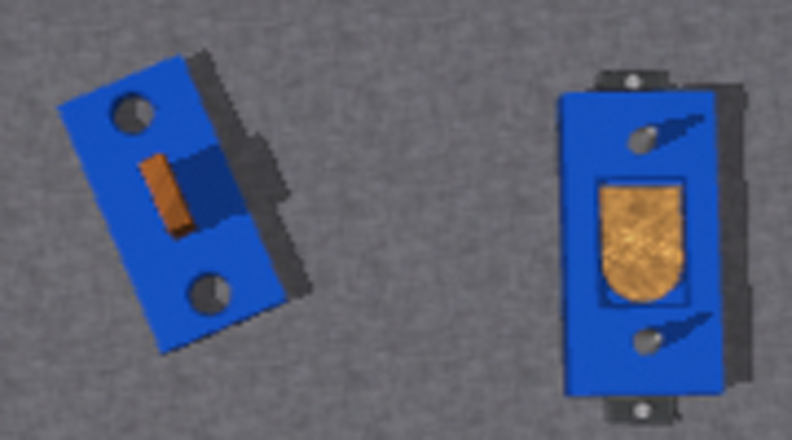

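The crop confirms it: blue plate with holes near its ends (±66) and the handle at about (167,195), and the blue lower half with pins at about (642,140) and (648,340). The single-face rectangle includes the side walls, so I'll fit box silhouettes instead.

```bash
cat >> m.py <<'E'
from scipy.optimize import minimize
def fit(c,m,x0,size):
    cn=np.vstack([k[:,0] for k in cv2.findContours(m,0,2)[0] if cv2.contourArea(k)>15]); hull=cv2.convexHull(cn)[:,0].astype(float)
    S=8; M=np.zeros((400*S,640*S),np.uint8)
    cv2.fillConvexPoly(M,np.round((hull+.5)*S).astype(np.int32),1)
    M=cv2.dilate(M,np.ones((S,S),np.uint8)) # pixel centres -> pixel areas
    L,W,z0,z1=size
    def f(p):
        x,y,a=p[0],p[1],np.radians(p[2]); q=[]
        for sx in(-1,1):
            for sy in(-1,1):
                for z in(z0,z1): q.append(proj(c,[x+sx*L/2*np.cos(a)-sy*W/2*np.sin(a),y+sx*L/2*np.sin(a)+sy*W/2*np.cos(a),z]))
        h=cv2.convexHull(((np.array(q)+.5)*S).astype(np.float32))
        N=np.zeros_like(M); cv2.fillConvexPoly(N,np.round(h).astype(np.int32),1)
        return float((N^M).sum())/S/S
    r=minimize(f,x0,method="Nelder-Mead",options=dict(initial_simplex=np.array(x0)+np.array([[0,0,0],[8,0,0],[0,8,0],[0,0,4]]),xatol=.05,fatol=.05))
    return r.x.round(1),round(r.fun,1),int(M.sum()/S/S)
E
python3 - <<'E'
from m import *
b=grab_frame("top");a=grab_frame("scene")
T=(180,90,0,20);S=(200,100,0,30)
print("top part",fit("top",blue(b,(255,140,70,80)),[522,40,22],T)); print("seat",fit("top",blue(b,(370,145,52,90)),[489,-268,0],S))
print("sc top",fit("scene",blue(a,(305,178,90,50)),[522,40,22],T)); print("sc seat",fit("scene",blue(a,(208,215,105,85)),[489,-268,0],S))
# pins/handle check, pixels from crop: /4.4+(250,135)
for n,u,v,z in(("pinU",642,138,52),("pinL",647,341,52),("handleTop",156,158,70),("hTop2",180,232,70),("holeU",132,113,20),("holeL",209,294,20)):
    print(n,ray("top",(u+.5)/4.4+250-.5,(v+.5)/4.4+135-.5,z).round(1))
E
```

```text
top part (array([523.4,  40.3,  22.1]), np.float64(80.6), 1983)
seat (array([ 489. , -270.6,   -0.7]), np.float64(49.6), 2555)
sc top (array([524. ,  40.6,  22.2]), np.float64(16.1), 1658)
sc seat (array([ 489.3, -269.2,   -0.7]), np.float64(51.4), 3410)
pinU [ 553.4 -267.7   52. ]
pinL [ 421.7 -265.9   52. ]
handleTop [544.7  46.   70. ]
hTop2 [496.7  31.4  70. ]
holeU [583.6  65.6  20. ]
holeL [461.2  16.3  20. ]
```

Both cameras agree, and the pin and hole positions fit too. The top is at (523.7, 40.4) with yaw 22.1°, and the seat is at (489.1, −269.6) with yaw −0.7°. I need to go +371 and +595 mm and turn +6.7°.

```bash
python3 -m jog '0 0 0.3 1.2 1.9 0 1; 0 0 0.6 2.4 3.8 0 1; 0 0 0.9 3.6 5.7 0 1; 0 0 1.2 4.8 7.6 0 1; 0 0 1.34 6 9.5 0 1' && python3 -m jog '0 0 0 1.2 1.9 -0.2 1; 0 0 0 2.4 3.8 -0.4 1; 0 0 0 3.6 5.7 -0.6 1; 0 0 0 4.8 7.6 -0.8 1; 0 0 0 6 9.5 -1 1' && python3 -m jog '0 0 0 1.2 1.9 -0.2 1; 0 0 0 2.2 3.6 -0.8 1; 0 0 0 2.8 4.7 -1.1 1; 0 0 0 2.84 4.79 -1.3 1; 0 0 0 2.84 4.79 -1.3 1'
```

```text
time_s: 1.23
ee_pos: [303.5, -315.4, 178.7]
ee_rot: [179.9, -0.0, 22.1]
force: [0.3, -0.2, -0.2]
gripper_width: 91.0
time_s: 1.85
ee_pos: [453.7, -77.7, 153.6]
ee_rot: [179.9, -0.0, 22.1]
force: [0.9, -0.5, 0.7]
gripper_width: 91.4
time_s: 2.48
ee_pos: [522.9, 39.9, 120.5]
ee_rot: [180.0, 0.1, 22.1]
force: [0.0, 0.4, -0.2]
gripper_width: 90.9
```

```bash
python3 -m jog '0 0 0 0.03 0.02 -1 1; 0 0 0 0.03 0.02 -2 1; 0 0 0 0.03 0.02 -3 1; 0 0 0 0.03 0.02 -3.5 1; 0 0 0 0.03 0.02 -3.64 1' && python3 -c "
from h import *
save('s1',cv2.resize(grab_frame('scene')[100:260,250:450],None,fx=4,fy=3.75,interpolation=2))"
```

```text
time_s: 3.1
ee_pos: [524.2, 40.1, 29.8]
ee_rot: [180.0, 0.0, 22.0]
force: [0.1, -0.7, 0.5]
gripper_width: 91.4
```

View pics/s1.png

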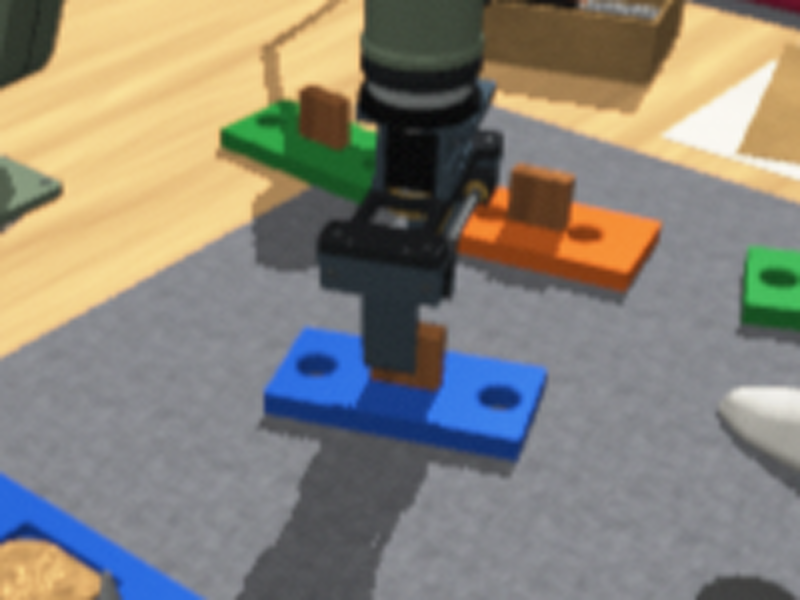

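The open fingers straddle the blue plate's handle at about (405,350) in the crop, and the fingertips are clear of the plate. I'll close the gripper.

```bash
python3 -m jog '0 0 0 0 0 0 0;0 0 0 0 0 0 0;0 0 0 0 0 0 0;0 0 0 0 0 0 0;0 0 0 0 0 0 0' 40; python3 -m jog '0 0 0 0 0 0 0;0 0 0 0 0 0.3 0;0 0 0 0 0 0.8 0;0 0 0 0 0 1.2 0;0 0 0 0 0 1.2 0'
```

```text
time_s: 3.78
ee_pos: [524.5, 40.9, 29.9]
ee_rot: [180.0, -0.0, 22.1]
force: [-0.2, 0.7, -0.1]
gripper_width: 44.1
time_s: 4.4
ee_pos: [525.4, 40.9, 61.2]
ee_rot: [179.9, -0.2, 22.1]
force: [-0.1, 0.7, 0.4]
gripper_width: 0.1
```

The gripper hadn't closed on the handle before I lifted, because the fingers are slow. I'll look before doing anything else.

```bash
python3 -c "
from h import *
save('s2',cv2.resize(grab_frame('scene')[100:260,250:450],None,fx=4,fy=3.75,interpolation=2));print(env.state()['gripper_width'],env.state()['ee_pos'])"
```

```text
0.38580174661969224 [524.8371678   40.9099495   60.52639878]
```

View pics/s2.png

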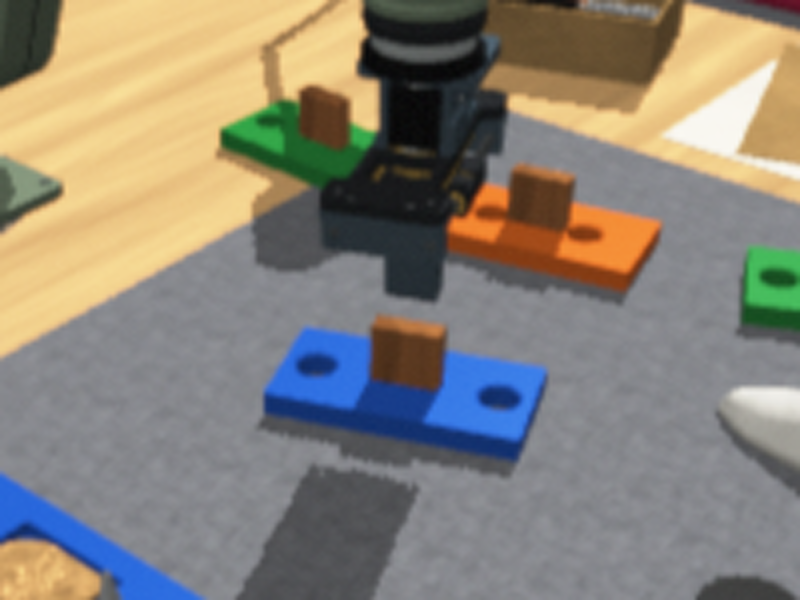

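Run:
```python
from m import *
cr=lambda p:((p-[250,100])*[4,3.75]).round()
print("tcp",cr(proj("scene",[524.8,40.9,60.5])),"handle top centre",cr(proj("scene",[523.7,40.4,70])),"h base", cr(proj("scene",[523.7,40.4,20])))
a=grab_frame("scene");b=grab_frame("top");T=(180,90,0,20)
print(fit("scene",blue(a,(305,178,90,50)),[522,40,22],T))
b2=b[100:260,220:420];save("t2",cv2.resize(b2,None,fx=4,fy=3.75,interpolation=2))
print("tcp in top crop",((proj("top",[524.8,40.9,60.5])-[220,100])*[4,3.75]).round())
```

```text
tcp [407. 334.] handle top centre [406. 323.] h base [403. 378.]
(array([523.9,  40.8,  22. ]), np.float64(16.6), 1656)
tcp in top crop [269. 292.]
```

View pics/t2.png

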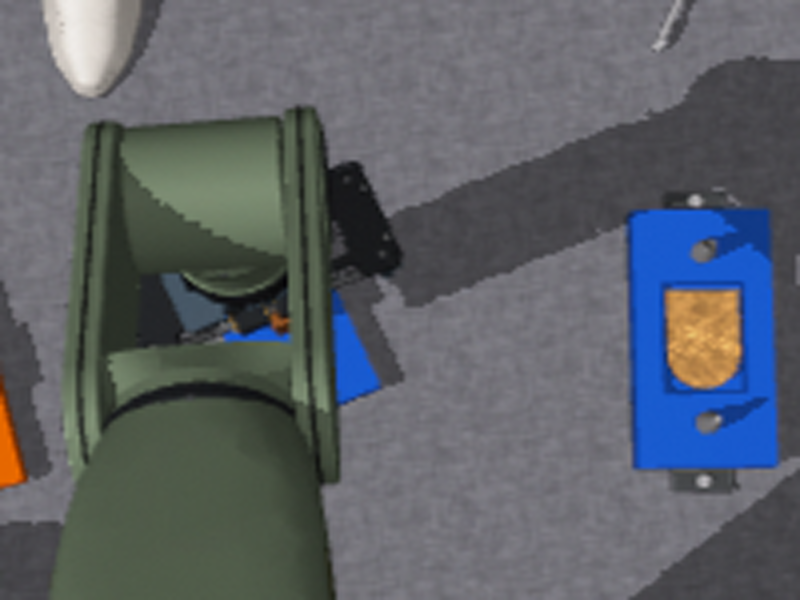

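Run:
```python
from m import *
cr=lambda p:((p-[250,100])*[4,3.75]).round()
a=np.radians(22.1);ax=np.array([np.cos(a),np.sin(a),0]);n=np.array([np.sin(a),-np.cos(a),0])
for z in(29.8,45,60,75):
    c=np.array([524.2,40.1,z]);print("s1 near finger outer bottom corners z",z,[cr(proj("scene",c+59*n+s*ax)) for s in(-16,16)])
for z in(60.5,75,90,105):
    c=np.array([524.8,40.9,z]);print("s2 z",z,[cr(proj("scene",c+13*n+s*ax)) for s in(-16,16)])
s=env.state();print(s["qpos"].round(2),s["ee_pos"],s["gripper_width"],s["time_s"])
save("s3",cv2.resize(grab_frame("scene")[100:260,250:450],None,fx=4,fy=3.75,interpolation=2))
```

```text
s1 near finger outer bottom corners z 29.8 [array([357., 411.]), array([404., 420.])]
s1 near finger outer bottom corners z 45 [array([358., 394.]), array([405., 403.])]
s1 near finger outer bottom corners z 60 [array([358., 377.]), array([405., 386.])]
s1 near finger outer bottom corners z 75 [array([358., 360.]), array([406., 368.])]
s2 z 60.5 [array([379., 340.]), array([425., 348.])]
s2 z 75 [array([380., 324.]), array([426., 331.])]
s2 z 90 [array([380., 306.]), array([427., 314.])]
s2 z 105 [array([381., 289.]), array([428., 296.])]
[ 3.2000e+00  2.0060e+01  1.0589e+02 -1.0000e-02  5.4080e+01  7.1110e+01] [524.17909844  40.83794706  59.74708787] 0.5168326706082477 4.55
```

Run:
```python
from m import *
cr=lambda p:((p-[220,100])*[4,3.75]).round()
a=np.radians(22.1);ax=np.array([np.cos(a),np.sin(a),0]);n=np.array([np.sin(a),-np.cos(a),0])
for z in(140,180,220):
    c=np.array([524.8,40.9,z]);print("body end z",z,[cr(proj("top",c+89*n+s*ax)) for s in(-38,38)])
```

```text
body end z 140 [array([406., 276.]), array([360., 178.])]
body end z 180 [array([406., 267.]), array([359., 166.])]
body end z 220 [array([405., 257.]), array([357., 153.])]
```

View pics/s3.png

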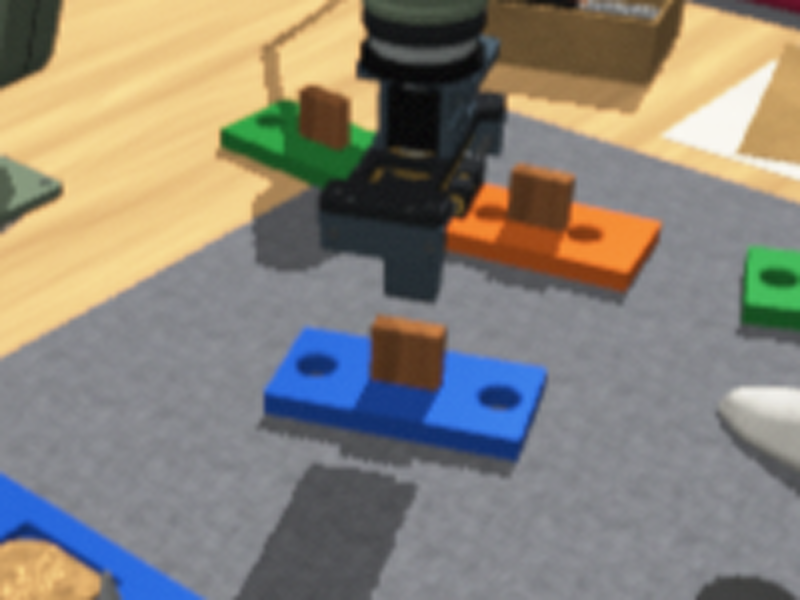

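The reported TCP and the pictures disagree. The plate hasn't moved (the fit gives 523.9, 40.8, 22.0°). In "scene" the shut tips show at (412,298), where the reported z of 60 would put them at about (402,344). The top view's body end corners agree that the gripper really sits about 38 mm higher than reported, and a few mm further along +x. I'll trust the vision: half-open, go down to a reported z of about −2, and check again.

```bash
python3 -m jog '0 0 0 0 0 0.1 0.55;0 0 0 0 0 0.1 0.55;0 0 0 0 0 0.1 0.55;0 0 0 0 0 0.1 0.55;0 0 0 0 0 0.1 0.55'; python3 -m jog '0 0 0 -0.1 0 0 0.55;0 0 0 -0.2 0 -0.6 0.55;0 0 0 -0.2 0 -1.2 0.55;0 0 0 -0.2 0 -1.8 0.55;0 0 0 -0.2 -0.1 -2.4 0.55'
python3 - <<'E'
from m import *
a=grab_frame("scene");save("s4",cv2.resize(a[130:240,270:410],None,fx=5.5,fy=5.4,interpolation=2))
cr=lambda p:((p-[270,130])*[5.5,5.4]).round()
s=env.state();w=s["gripper_width"];print(w,s["ee_pos"],s["force"])
t=np.radians(22.1);ax=np.array([np.cos(t),np.sin(t),0]);n=np.array([np.sin(t),-np.cos(t),0])
for z in(20,30,40,50):
    c=np.array([*s["ee_pos"][:2],z]);print(z,[cr(proj("scene",c+(w/2+13.5)*n+k*ax)) for k in(-16,16)])
E
```

```text
time_s: 5.22
ee_pos: [524.4, 40.9, 62.3]
ee_rot: [180.0, 0.0, 22.1]
force: [-0.6, 0.4, -0.6]
gripper_width: 47.2
time_s: 5.85
ee_pos: [519.4, 38.4, 1.3]
ee_rot: [180.0, 0.0, 22.1]
force: [-0.4, -0.6, -0.3]
gripper_width: 50.2
49.964722482598674 [ 5.17822022e+02  3.79484530e+01 -4.84139804e-01] [-0.33520584 -0.80501242 -1.7872469 ]
20 [array([380., 418.]), array([443., 430.])]
30 [array([381., 403.]), array([443., 415.])]
40 [array([381., 387.]), array([444., 399.])]
50 [array([381., 371.]), array([445., 382.])]
```

View pics/s4.png

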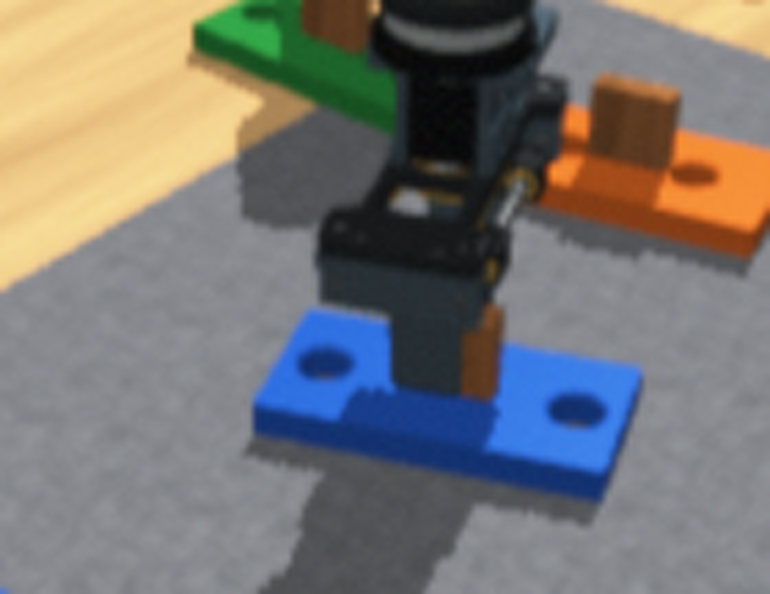

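The near finger's tip edge shows at about (392,387)–(462,397), so the true tip height is about 40 mm. It stands beside the handle and clear of the plate. I'll close now and give it enough time.

```bash
python3 -m jog '0 0 0 0 0 -0.1 0;0 0 0 0 0 -0.2 0;0 0 0 0 0 -0.2 0;0 0 0 0 0 -0.2 0;0 0 0 0 0 -0.2 0' 45; python3 -m jog '0 0 0 0 0 0 0;0 0 0 0 0 0 0;0 0 0 0 0 0 0'
```

```text
time_s: 6.52
ee_pos: [519.9, 38.2, -2.3]
ee_rot: [180.0, -0.1, 22.1]
force: [0.3, -2.7, 0.7]
gripper_width: 17.7
time_s: 6.9
ee_pos: [519.9, 38.3, -2.3]
ee_rot: [180.0, -0.0, 22.1]
force: [0.2, -2.2, 2.9]
gripper_width: 18.1
```

The width is 18 mm, so the handle is held. I'll lift gently and check.

```bash
python3 -m jog '0 0 0 0 0 0.2 0;0 0 0 0 0 0.6 0;0 0 0 0 0 1.2 0;0 0 0 0 0 1.9 0;0 0 0 0 0 2.6 0'; python3 -m jog '0 0 0 0 0 0.7 0;0 0 0 0 0 1.3 0;0 0 0 0 0 1.8 0;0 0 0 0 0 2 0;0 0 0 0 0 2 0'
python3 - <<'E'
from m import *
s=env.state();print(s["ee_pos"].round(1),s["ee_rot"].round(2),s["force"].round(1),s["torque"].round(2),s["gripper_width"])
a=grab_frame("scene")
for z in (105,110,115,120,125): print(z,fit("scene",blue(a,(290,80,130,140)),[520,40,22],(180,90,z,z+20)))
E
```

```text
time_s: 7.52
ee_pos: [519.4, 38.5, 63.7]
ee_rot: [180.0, -0.0, 22.1]
force: [0.6, -0.3, -5.7]
gripper_width: 17.7
time_s: 8.15
ee_pos: [519.4, 38.4, 112.5]
ee_rot: [180.0, -0.0, 22.1]
force: [0.1, 0.9, -6.1]
gripper_width: 18.0
[519.4  38.4 112.5] [ 1.7999e+02 -1.0000e-02  2.2100e+01] [ 0.1  0.9 -6.1] [0.01 0.05 0.03] 18.00566821216404
105 (array([513.8,  53.3,  21.7]), np.float64(68.8), 1758)
110 (array([518.8,  47.4,  21.8]), np.float64(48.2), 1758)
115 (array([523.4,  41.2,  22. ]), np.float64(38.2), 1758)
120 (array([527.8,  35.2,  21.9]), np.float64(41.3), 1758)
125 (array([531.3,  28.9,  21.9]), np.float64(63.6), 1758)
```

The plate hangs level at underside z≈115, at (523.5, 41) with yaw 22°. Now I'll carry it over the seat: −35, −308 mm and −22.7°.

```bash
python3 -m jog '0 0 -0.3 -0.05 -0.6 0 0;0 0 -0.9 -0.2 -1.8 0 0;0 0 -1.5 -0.35 -3.2 0 0;0 0 -2.1 -0.5 -4.6 0 0;0 0 -2.7 -0.7 -6 0 0'; python3 -m jog '0 0 -0.6 -0.15 -1.5 0 0;0 0 -1.1 -0.3 -3 0 0;0 0 -1.5 -0.5 -4.5 0 0;0 0 -1.75 -0.65 -5.7 0 0;0 0 -1.84 -0.7 -6.34 0 0';python3 -m jog '0 0 0 0 0 0 0;0 0 0 0 0 0 0'
python3 - <<'E'
from m import *
s=env.state();print(s["ee_pos"].round(1),s["ee_rot"].round(2),s["force"].round(1),s["torque"].round(2),s["gripper_width"])
a=grab_frame("scene");b=grab_frame("top");save("s5",a);save("t5",b)
cv2.imwrite("pics/st5.png",np.vstack([cv2.resize(a[130:330,180:380],(600,300)),cv2.resize(b[130:250,330:450],(600,300))])[:,:,::-1])
E
```

```text
time_s: 8.82
ee_pos: [501.2, -113.6, 111.9]
ee_rot: [180.0, 0.1, 8.4]
force: [1.0, 0.2, -5.5]
gripper_width: 17.8
time_s: 9.45
ee_pos: [483.4, -272.1, 111.8]
ee_rot: [-180.0, 0.1, -0.8]
force: [-0.6, 1.2, -5.0]
gripper_width: 17.5
time_s: 9.7
ee_pos: [484.2, -269.1, 112.1]
ee_rot: [-179.9, 0.0, -0.6]
force: [1.2, -0.1, -4.4]
gripper_width: 18.2
[ 484.2 -269.1  112.1] [-1.7994e+02  4.0000e-02 -5.8000e-01] [ 1.2 -0.1 -4.4] [0.06 0.06 0.  ] 18.197928974209795
```

View pics/s5.png

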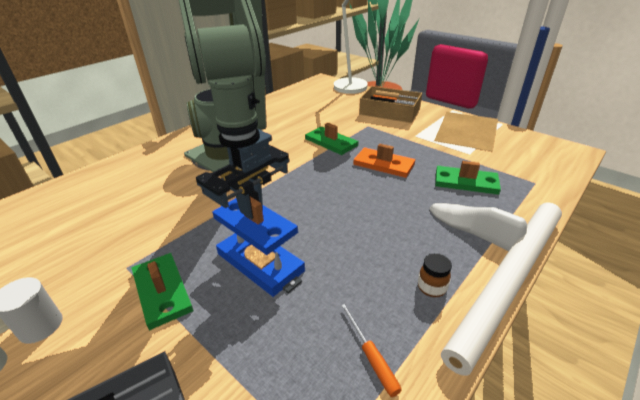

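"scene" shows the plate held level over the lower half at about (255,222), with the seat below it at (260,262). I'll fit the held plate with the known seat silhouette as a union.

```bash
cat > u.py <<'E'
from m import *
def hullm(c,x,y,a,L,W,z0,z1,S=6,off=(180,120),sz=(160,200)):
    a=np.radians(a);q=[proj(c,[x+sx*L/2*np.cos(a)-sy*W/2*np.sin(a),y+sx*L/2*np.sin(a)+sy*W/2*np.cos(a),z]) for sx in(-1,1) for sy in(-1,1) for z in(z0,z1)]
    h=cv2.convexHull(((np.array(q)+.5-off)*S).astype(np.float32)); N=np.zeros((sz[1]*S,sz[0]*S),np.uint8); cv2.fillConvexPoly(N,np.round(h).astype(np.int32),1); return N
def ufit(a,z,seat,x0,c="scene",S=6):
    m=blue(a,(180,120,160,200))[120:320,180:340]
    m=cv2.resize(m,None,fx=S,fy=S,interpolation=0)
    B=hullm(c,*seat,200,100,0,30)
    cost=lambda p,zz:float(((hullm(c,*p,180,90,zz,zz+20)|B)^m).sum())/S/S
    r=minimize(cost,x0,args=(z,),method="Nelder-Mead",options=dict(initial_simplex=np.array(x0)+np.array([[0,0,0],[6,0,0],[0,6,0],[0,0,3]]),xatol=.05,fatol=.05))
    return r.x.round(1),round(r.fun,1)
E
python3 - <<'E'
from u import *
a=cv2.imread("pics/s5.png")[:,:,::-1].copy();b=cv2.imread("pics/t5.png")[:,:,::-1].copy()
seat=(489.2,-269.4,-.7)
for z in(109,112,115,118): print(z,ufit(a,z,seat,[489,-269.5,-.7]))
cv2.imwrite("pics/t5c.png",cv2.resize(b[130:250,310:470],None,fx=5,fy=5,interpolation=2)[:,:,::-1])
E
```

```text
109 (array([ 483. , -264.1,   -0.9]), np.float64(1325.3))
112 (array([ 487. , -266.4,   -1. ]), np.float64(1341.4))
115 (array([ 489.1, -268.8,   -1.5]), np.float64(1360.2))
118 (array([ 493.1, -270.8,   -1.5]), np.float64(1376.0))
```

The vision fit (489.1, −268.8) and the kinematics (489, −268.6) agree within 1 mm of the seat. I'll lower in stages and watch the force.

```bash
python3 -m jog '0 0 0 0 -0.03 -0.3 0;0 0 0 0 -0.03 -0.7 0;0 0 0 0 -0.03 -1.1 0;0 0 0 0 -0.03 -1.4 0;0 0 0 0 -0.03 -1.4 0'; python3 -m jog '0 0 0 0 0 -0.15 0;0 0 0 0 0 -0.3 0;0 0 0 0 0 -0.45 0;0 0 0 0 0 -0.6 0;0 0 0 0 0 -0.6 0'; python3 -c "
from h import *
save('s6',cv2.resize(grab_frame('scene')[170:310,190:330],None,fx=4.28,fy=4.28,interpolation=2))"
```

```text
time_s: 10.42
ee_pos: [483.9, -270.6, 76.4]
ee_rot: [-179.9, 0.1, -0.6]
force: [-0.2, 0.7, -4.9]
gripper_width: 17.5
time_s: 11.05
ee_pos: [484.2, -270.7, 62.0]
ee_rot: [-180.0, 0.0, -0.6]
force: [-0.3, 0.5, -6.2]
gripper_width: 17.9
```

View pics/s6.png

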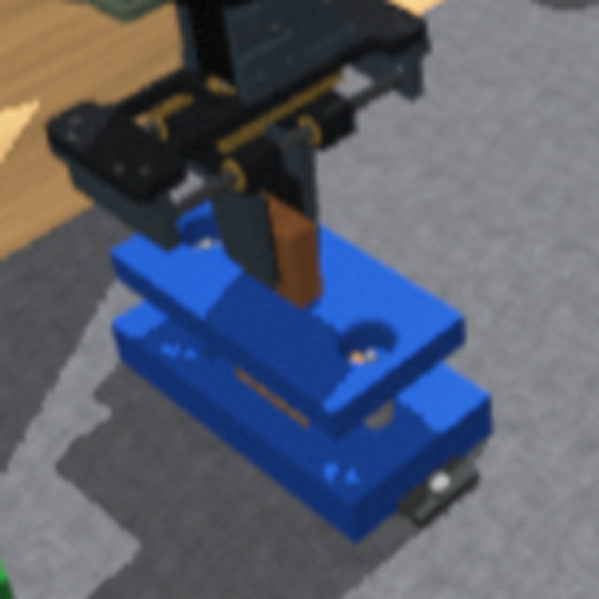

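Both pin tips show inside the holes, at (365,355) and (205,243), and there is no contact force. I'll keep lowering, about 35 mm to go.

```bash
python3 -m jog '0 0 0 0 0 -0.2 0;0 0 0 0 0 -0.45 0;0 0 0 0 0 -0.7 0;0 0 0 0 0 -0.9 0;0 0 0 0 0 -1 0'; python3 -m jog '0 0 0 0 0 -0.06 0;0 0 0 0 0 -0.12 0;0 0 0 0 0 -0.18 0;0 0 0 0 0 -0.24 0;0 0 0 0 0 -0.24 0'
```

```text
time_s: 11.72
ee_pos: [484.2, -270.8, 36.9]
ee_rot: [-180.0, 0.0, -0.6]
force: [-0.6, 0.4, -4.6]
gripper_width: 17.7
time_s: 12.35
ee_pos: [484.4, -270.8, 31.3]
ee_rot: [-180.0, 0.0, -0.6]
force: [-0.9, 0.2, -4.8]
gripper_width: 17.7
```

```bash
python3 -m jog '0 0 0 0 0 -0.04 0;0 0 0 0 0 -0.07 0;0 0 0 0 0 -0.1 0;0 0 0 0 0 -0.1 0'; python3 -m jog '0 0 0 0 0 -0.03 0;0 0 0 0 0 -0.05 0;0 0 0 0 0 -0.05 0'
```

```text
time_s: 12.85
ee_pos: [484.4, -270.8, 28.8]
ee_rot: [-180.0, 0.0, -0.6]
force: [-0.5, -0.3, -5.1]
gripper_width: 17.8
time_s: 13.22
ee_pos: [484.4, -270.9, 27.8]
ee_rot: [180.0, -0.0, -0.6]
force: [-1.2, 0.2, -3.7]
gripper_width: 17.9
```

```bash
python3 -m jog '0 0 0 0 0 -0.03 0;0 0 0 0 0 -0.05 0;0 0 0 0 0 -0.05 0'
```

```text
time_s: 13.6
ee_pos: [484.5, -270.9, 27.7]
ee_rot: [180.0, -0.0, -0.6]
force: [-2.9, 1.7, 6.2]
gripper_width: 17.5
```

The force flipped from −5 to +6 N at the expected height, so the plate is seated. I'll release and retreat straight up.

```bash
python3 -m jog '0 0 0 0 0 0 0.55;0 0 0 0 0 0 0.55;0 0 0 0 0 0 0.55;0 0 0 0 0 0 0.55;0 0 0 0 0 0 0.55'; python3 -m jog '0 0 0 0 0 0.3 0.55;0 0 0 0 0 1 0.55;0 0 0 0 0 2 0.55;0 0 0 0 0 3.2 0.55;0 0 0 0 0 4.4 0.55'; python3 -m jog '0 0 0 0 0 1 0.55;0 0 0 -0.5 -1 1.6 0.55;0 0 0 -1.5 -2 1.6 0.55;0 0 0 -2.5 -4 1.6 0.55;0 0 0 -2.5 -4 1.6 0.55'
python3 - <<'E'
from m import *
a=grab_frame("scene")
save('s7',cv2.resize(a[170:310,190:330],None,fx=4.28,fy=4.28,interpolation=2))
m=blue(a,(205,180,110,120))
print(proj("scene",[489,-269.5,95]),proj("scene",[489,-269.5,100]),fit("scene",m,[489,-269,-.7],(200,100,0,30)))
E
```

```text
time_s: 14.22
ee_pos: [484.5, -270.9, 26.3]
ee_rot: [180.0, -0.0, -0.6]
force: [0.1, 1.2, 0.6]
gripper_width: 50.2
time_s: 14.85
ee_pos: [484.5, -270.9, 137.8]
ee_rot: [180.0, -0.0, -0.6]
force: [0.3, -1.0, 0.3]
gripper_width: 49.9
time_s: 15.48
ee_pos: [420.5, -373.6, 176.9]
ee_rot: [179.9, -0.0, -0.9]
force: [-0.1, 0.0, -0.3]
gripper_width: 50.2
[254.87905357 231.99195263] [254.61211258 230.30592011] (array([ 4.891e+02, -2.687e+02, -4.000e-01]), np.float64(344.4), 3700)
```

View pics/s7.png

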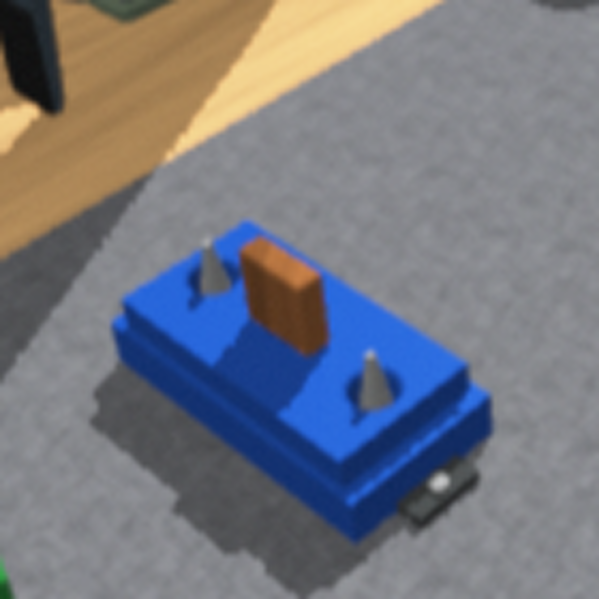

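The blue top sits flush on the lower half. Both pins come up through its holes at (212,265) and (373,380), and the gripper is clear. I'll hand it in.

```bash
python3 -c "
from workcell import env
print(env.job_done())"
```

```text
the job is handed in; nothing more can be done
None
```

The blue mould is closed: the top sits flush on the lower half with both pins through its holes. I gripped it by the handle, carried it level and lowered it in small steps. Contact showed at the expected height, with the wrist force going from about −4 to +6 N, and then I let go and moved the gripper clear. I handed it in at about 15.5 s. I never reached for the orange top or the green look-alikes. I did not measure the orange top again at the end.

- **First grasp failed:** the first grasp closed on air, without moving the plate, for two reasons. I lifted before the slow fingers had shut, and the reported tool height is about 38–40 mm lower than what the cameras show. I used the camera heights for the second grasp, and it held (18 mm opening).
- **Last checks:** the final picture shows the top flush, the pins protruding evenly and the gripper away. After release the wrist force read about zero.
- **Weak checks:** two silhouette fits left large residuals, because their models were incomplete. These were the check of the held plate above the seat and the final one of the closed mould. The seating therefore rests on the final picture, the contact force and the matching height.

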